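Load the bench shaker

ROBOT

A 7-joint arm with a two-finger parallel gripper is mounted at the origin on the work surface. World frame = base frame: x ahead of the robot, y to its left, z up, the work surface at z = 0. Lengths are in mm, angles in rad, forces in N, time in s.
With the tool pointing down it reaches from about 425 to 925 mm from the base axis. Payload 6.8 kg.
Tool frame: the origin (TCP) lies on the centre line of the jaws, within the pads' length; the fingertips stand 19 mm ahead of it and the grasp point (between the pads) is the TCP; z points along the fingers, y is the line along which they close (so a half turn about z gives the same grasp; the last joint's range is limited). The gripper opens to 85 mm and grips with 20 to 120 N. Pads are 22 mm wide; open, the fingers measure 114 mm over their backs; the gripper's body (76 mm by 85 mm) begins 54 mm behind the grasp point. The pads swing forward as they close: fully open they stand 13 mm farther back than shut.
Start: joints at [-1.274, 0.477, 0.022, 1.555, -0.011, 1.109, -0.083], TCP at [265.837, 620.466, 250.308] pointing down, gripper open.
Joint ranges: [-2.96, 2.96], [-0.34, 2.1], [-1.41, 1.46], [0.24, 2.44], [-1.37, 4.51], [0.17, 1.92], [-2.96, 2.96]. Speed limits (rad/s): [2.39, 2.39, 3.14, 3.14, 3.14, 3.14, 3.14].

INTERFACE

Orientations are given as a 3x3 rotation matrix whose columns are the frame's x, y, z axes.
In Python, from plant import robot gives the robot as it stands. Calls block until the motion is done:
- robot.reach(position, orientation): joint-space move of the TCP to a pose.
- robot.line_to(position, orientation=None, rate=150, until_force=None): straight line of the TCP; orientation=None keeps the orientation; rate is the mean speed in mm/s. With until_force (N) it stops when the force on the tool has changed by that much, and returns True; else False.
- robot.move_j(angles): joint-space move.
- robot.set_gripper(opening): finger opening in mm; the grip force is fixed at half the most; returns when the fingers have stopped.
- robot.pause(seconds).
- robot.inverse_kinematics(position, orientation): joint angles nearest the present ones, or None.
- robot.observe(): the state.
- robot.snapshot(name): name is "scene" or "top" or "wrist"; returns the picture (384x512x3 uint8, red, green, blue); there is no depth.
- robot.camera_model(name): a dict with "K" (3x3 intrinsics, pixels), "dist_coeffs" ([k1, k2, p1, p2, k3] as OpenCV has them; the pictures are not rectified), "T" (4x4, takes a point from camera to world coordinates); the wrist camera has in their place "tool_from_camera" (4x4, takes a point from camera to tool coordinates, whose origin is the TCP and whose axes are the flange's). Camera axes: x right, y down, z forward; pixel columns grow to the right and rows downward; lengths in mm; the calibration is good to about 2 mm. A picture is of the moment at which its call begins: read the wrist's pose just before it. camera_model takes no time and is no camera call.
A pose or a line that the arm cannot do raises robot.MotionError and nothing moves.
- robot.sign_off(): hands the job in; it is judged then, once.
Trained networks look in the newest picture that a camera, given by its name, has taken for a name from the list of things; names that differ only in an ending like _2 or _b are one class to them, and where a whole thing is asked for, a point or a joint stands for the part that bears it (a point fixed in the world has none). Each returns a list of dicts, best first, with "conf" (0 to 1); they miss things now and then, are a little off and sometimes report something else, mostly with a low value. They report only what shows in the picture. A call takes as long as a camera call. They do not tell look-alikes from the thing itself.
- robot.masks_of(query, camera): "region" (384x512 bool, what is visible of it) and "uv" ([column, row] in pixels, amid what is visible of it).
- robot.mark_of(query, camera): "uv" ([column, row] in pixels: a listed point, or the origin of a listed thing).
The state is a dict: "time": time; "joint_positions": joint angles; "joint_velocities": joint speeds; "effort": joint torques, N m; "tool_pos": TCP position; "eef_rot": TCP orientation; "force": force on the tool from outside, world axes, zero at the start; "moment": the same for the moment, N m; "width": finger opening in mm; "grasp_force": force on a finger pad.
Only numpy, scipy, OpenCV 4.12 (cv2) and the standard library are available. Lean on these libraries where they do the work, as an engineer would, in place of code of your own. Each camera call takes 0.05 s, during which the arm holds its last target. There are 200 camera calls.

TASK

Tip all the brass bushings out of every scoop cup into the sunken well of the shaker, without knocking the cups against its raised walls, and stand the empty cups upright back on the rubber mat. Then, when all the bushings are in, lay the hold-down grid squarely into the shaker's pocket so that it rests on its ledges, and after it the cover, flat on top of the grid. Leave the tin and the spool of solder where they are.

Things in the scene. Friction and masses are not known exactly. Their poses are not given: they have to be found in the camera images.
- shaker: fixed grey square bench shaker, 130 x 130 mm, 88 mm high, its top open: a pocket 98 x 98 mm, walls 16 mm. Origin: centre of the underside; x, y along the sides. The pocket goes straight down to a floor 10 mm above the bench; along its +y and -y walls run ledges 6 mm wide, tops 46 mm above the bench (42 below the rim). The well is the space below the ledge tops.
- shaker_floor (a point): centre of the well's floor, 10 mm above the bench; axes as the shaker's
- shaker_ledge (a point): centre of the pocket at the height of the ledge tops (46 mm above the bench); axes as the shaker's
- shaker_rim (a point): centre of the pocket's mouth at the height of the top of the walls (88 mm above the bench)
- mat: fixed black rubber mat, 320 mm (its x) x 150 mm (its y), 3 mm thick; origin: centre of its underside, on the bench
- grid: loose dark steel grid: square frame 94 x 94 mm, 16 mm high, 8 mm bars, and a middle bar 10 mm wide, 16 mm high along its x, to be pinched across y; openings beside it 34 x 78 mm. Origin: centre of the underside. 0.15 kg. Fits the pocket with 2 mm play each side, any quarter turn, and rests on the ledges
- cover: loose aluminium plate 94 x 94 x 12 mm with a black bar handle on top along its x, 60 mm long, 12 mm wide (y), 26 mm high (its top 38 mm above the origin). Origin: centre of the plate's underside. 0.22 kg. Fits the pocket on top of the grid with 2 mm play each side, any quarter turn; it then lies 14 mm below the rim
- tin: bystander: round brass-coloured tin, 70 mm across, 30 mm high; origin: centre of its underside
- spool: bystander: small spool of solder with white flanges, 56 mm across, 32 mm high; origin: centre of its underside
- cup0: aluminium scoop cup, one of three on the mat; may start empty. Origin: underside, below the middle of its flat sides (50 mm apart in y, 60 mm high; pinch across y, 30-40 mm up). Back upright at x=+25 mm; base front at x=-20, from where the front slopes out to the pouring lip at x=-48, 40 mm high. 0.09 kg. Empties when tipped about 95 degrees, lip down
- cup0_lip (a point): middle of that cup's pouring lip
- cup1: aluminium scoop cup, one of three on the mat; may start empty. Origin: underside, below the middle of its flat sides (50 mm apart in y, 60 mm high; pinch across y, 30-40 mm up). Back upright at x=+25 mm; base front at x=-20, from where the front slopes out to the pouring lip at x=-48, 40 mm high. 0.09 kg. Empties when tipped about 95 degrees, lip down
- cup1_lip (a point): middle of that cup's pouring lip
- cup2: aluminium scoop cup, one of three on the mat; may start empty. Origin: underside, below the middle of its flat sides (50 mm apart in y, 60 mm high; pinch across y, 30-40 mm up). Back upright at x=+25 mm; base front at x=-20, from where the front slopes out to the pouring lip at x=-48, 40 mm high. 0.09 kg. Empties when tipped about 95 degrees, lip down
- cup2_lip (a point): middle of that cup's pouring lip
- bush0a_center (a point): centre of a loose brass bushing (plain cylinder 14 mm across, 18 mm long, 22 g) that starts in cup0; z along its axis; None if absent
- bush0b_center (a point): centre of a loose brass bushing (plain cylinder 14 mm across, 18 mm long, 22 g) that starts in cup0; z along its axis; None if absent
- bush1a_center (a point): centre of a loose brass bushing (plain cylinder 14 mm across, 18 mm long, 22 g) that starts in cup1; z along its axis; None if absent
- bush1b_center (a point): centre of a loose brass bushing (plain cylinder 14 mm across, 18 mm long, 22 g) that starts in cup1; z along its axis; None if absent
- bush2a_center (a point): centre of a loose brass bushing (plain cylinder 14 mm across, 18 mm long, 22 g) that starts in cup2; z along its axis; None if absent
- bush2b_center (a point): centre of a loose brass bushing (plain cylinder 14 mm across, 18 mm long, 22 g) that starts in cup2; z along its axis; None if absent
There are look-alikes about, which are no part of the job. What is shaped like the cover but blue is not meant. There is more than one size of the shaker; the one meant has the size given above.

How it is judged (in metres and radians):
On the way, in this order (a step that is already met when the one before it is completed fails the run):
1. all bushings lie in the shaker's well, below the ledge tops (horizontal distance between each of bush0a_center, bush0b_center, bush1a_center, bush1b_center, bush2a_center, bush2b_center and shaker_floor below 0.062 m and z of each of bush0a_center, bush0b_center, bush1a_center, bush1b_center, bush2a_center, bush2b_center in the frame of shaker_floor below 0.036 m), for 0.2 s.
2. the grid lies squarely in the pocket on the ledges (horizontal distance between grid and shaker_ledge below 0.004 m and z of grid in the frame of shaker_ledge between -0.003 and 0.003 m and angle between grid's own z axis and vertical below 0.05 rad and (angle between the x axis of grid and the x axis of shaker, either way round below 0.08 rad or angle between the x axis of grid and the y axis of shaker, either way round below 0.08 rad)), for 0.2 s.
3. the cover lies squarely in the pocket on the grid (horizontal distance between cover and shaker_ledge below 0.004 m and z of cover in the frame of shaker_ledge between 0.013 and 0.019 m and angle between cover's own z axis and vertical below 0.05 rad and (angle between the x axis of cover and the x axis of shaker, either way round below 0.08 rad or angle between the x axis of cover and the y axis of shaker, either way round below 0.08 rad)), for 0.2 s.
At the end, for the whole second after the job is handed in: Every bushing lies in the well below the ledge tops; grid on the ledges, cover on the grid: each within 4 mm of the pocket's centre, 3 mm of its height, 0.05 rad of flat, 0.08 rad of square (any quarter turn); every cup stands at rest with its base centre on the mat, within 0.1 rad of upright (all of step 1 and all of step 2 and all of step 3 and angle between each of cup0, cup1, cup2's own z axis and vertical below 0.1 rad and linear speed of each of cup0, cup1, cup2, cover, grid below 0.02 m/s and z of cup0 in the frame of mat between -0.001 and 0.008 m and x of cup0 in the frame of mat between -0.16 and 0.16 m and y of cup0 in the frame of mat between -0.075 and 0.075 m and z of cup1 in the frame of mat between -0.001 and 0.008 m and x of cup1 in the frame of mat between -0.16 and 0.16 m and y of cup1 in the frame of mat between -0.075 and 0.075 m and z of cup2 in the frame of mat between -0.001 and 0.008 m and x of cup2 in the frame of mat between -0.16 and 0.16 m and y of cup2 in the frame of mat between -0.075 and 0.075 m); the robot touches nothing.
It fails at once if the tin is moved by more than 15 mm (distance of tin from where it was at the start of the episode above 0.015 m).
It fails at once if the spool is moved by more than 15 mm (distance of spool from where it was at the start of the episode above 0.015 m).
It fails at once if a cup strikes the shaker (over 15 N) (contact force between any of cup0, cup1, cup2 and shaker above 15 N).
Of bush0a, bush0b, bush1a, bush1b, bush2a, bush2b only 3 to 6 are there at a start; the rules pass over those that are not, and their reading is None.
At some moment in a run one of grid, cover may be knocked a few centimetres aside while the robot is not near it.
It also fails if it takes over 210 s, if anything falls off the work surface, if the arm or the gripper's body presses on something with over 40 N, if the wrist force passes 120 N, or if a joint passes its speed limit or range.

## Working session

There is one attempt and no reset: what is moved stays moved. The work goes in short steps, each a Python script; the robot and the scene stay as the last script left them, time stands still between calls to the robot, and variables do not carry over. Pictures are saved under pics/ and viewed, at most 14 in all, crops included, and the job is handed in when it is done.

```bash
ls; mkdir -p pics; python3 - <<'E'
from plant import robot
import cv2,numpy as np
for n in("scene","top"):
    im=robot.snapshot(n);cv2.imwrite(f"pics/{n}0.png",im[:,:,::-1])
    c=robot.camera_model(n);print(n,c)
    for q in("shaker","mat","grid","cover","tin","spool","cup0","cup0_lip","bush0a_center","shaker_rim"):
        f=robot.mark_of if q in("cup0_lip","bush0a_center","shaker_rim") else robot.masks_of
        print(q,[(np.round(d["uv"]).tolist(),round(d["conf"],2)) for d in f(q,n)])
print(robot.camera_model("wrist"));print(robot.observe())
E
```

```text
pics
scene {'K': array([[495.98240343,   0.        , 250.0622306 ],
       [  0.        , 495.98240343, 183.46282348],
       [  0.        ,   0.        ,   1.        ]]), 'dist_coeffs': array([-0.04756226,  0.        ,  0.        ,  0.        ,  0.        ]), 'T': array([[-2.56322715e-02,  7.22824320e-01, -6.90556290e-01,
         1.41889990e+03],
       [ 9.99560474e-01,  8.23942176e-03, -2.84775496e-02,
         1.78360820e+01],
       [-1.48944809e-02, -6.90982717e-01, -7.22717815e-01,
         9.65761983e+02],
       [ 0.00000000e+00,  0.00000000e+00,  0.00000000e+00,
         1.00000000e+00]])}
shaker [([176.0, 107.0], 0.79), ([193.0, 183.0], 0.68), ([342.0, 158.0], 0.6), ([331.0, 222.0], 0.15)]
mat [([326.0, 204.0], 0.56)]
grid [([264.0, 181.0], 0.95), ([189.0, 180.0], 0.71)]
cover [([187.0, 255.0], 0.7), ([253.0, 222.0], 0.69), ([269.0, 294.0], 0.55)]
tin [([406.0, 176.0], 0.8), ([256.0, 224.0], 0.71)]
spool [([123.0, 168.0], 0.83)]
cup0 [([343.0, 160.0], 0.97), ([337.0, 215.0], 0.78), ([337.0, 185.0], 0.67), ([255.0, 224.0], 0.64)]
cup0_lip [([340.0, 198.0], 0.95)]
bush0a_ce
[... 2063 characters left out ...]
: array([-2.55057918e-04, -5.12113292e-06, -1.04125992e-03, -3.59192602e-04,
       -6.99171193e-04,  1.30959433e-03,  9.15366369e-04]), 'effort': array([ 9.66594744e-04, -5.96334279e+01,  1.60627574e+00, -2.81548011e+01,
        1.24080727e-02,  1.55485963e-03, -2.28978888e-05]), 'tool_pos': array([265.84246149, 620.477099  , 250.32416966]), 'eef_rot': array([[-9.19181758e-01,  3.93833587e-01,  3.15106882e-05],
       [ 3.93833588e-01,  9.19181756e-01,  5.93346633e-05],
       [-5.59606639e-06,  6.69493075e-05, -9.99999998e-01]]), 'force': array([-0.88433023, -1.0685513 , -0.55234109]), 'moment': array([ 0.00377594, -0.02120828,  0.02870703]), 'grasp_force': 0.0, 'width': 85.40144192776272}
```

```bash
python3 - <<'E'
import cv2
for n in("scene","top"):
    im=cv2.imread(f"pics/{n}0.png")
    im=im[60:324,90:442]if n=="scene" else im[80:344,90:442]
    cv2.imwrite(f"pics/{n}0b.png",cv2.resize(im,(800,600),interpolation=cv2.INTER_CUBIC))
E
```

```text
(no output)
```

View pics/scene0b.png

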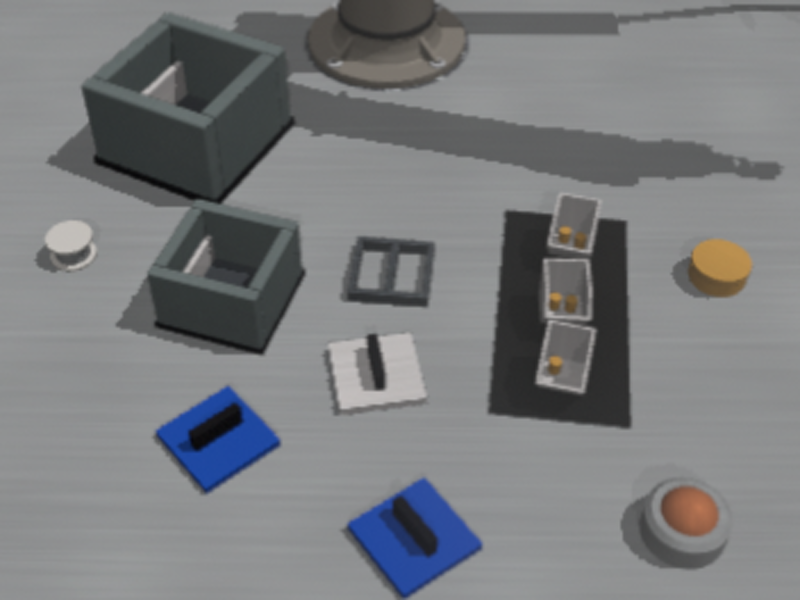

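View pics/top0b.png

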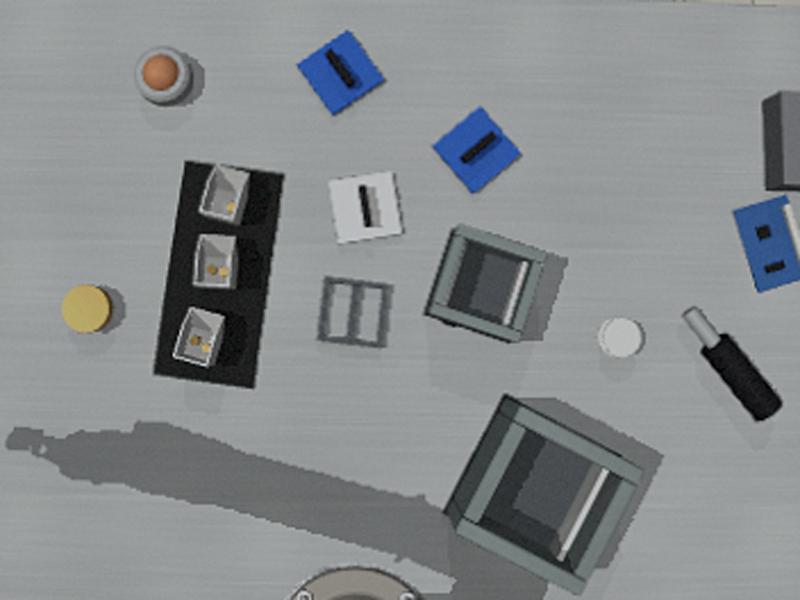

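```bash
cat > h.py <<'E'
from plant import robot
import cv2,numpy as np
from scipy.optimize import minimize
from scipy.spatial.transform import Rotation as Rn
def box(x,y,z0,z1): return [(a*x/2,b*y/2,c) for a in(-1,1) for b in(-1,1) for c in(z0,z1)]
cup=[(x,y,z) for x,z in((25,0),(25,60),(-15,60),(-48,40),(-20,0)) for y in(-25,25)]
M={"shaker":[box(130,130,0,88)],"mat":[box(320,150,0,3)],"grid":[box(94,94,0,16)],
   "cover":[box(94,94,0,12),box(60,12,12,38)],"cup0":[cup],
   "tin":[[(35*np.cos(t),35*np.sin(t),z) for t in np.arange(0,6.28,.2) for z in(0,30)]],
   "spool":[[(28*np.cos(t),28*np.sin(t),z) for t in np.arange(0,6.28,.2) for z in(0,32)]]}
def cam(n,o=None):
    c=robot.camera_model(n)
    if n=="wrist":
        T=np.eye(4);T[:3,:3]=o["eef_rot"];T[:3,3]=o["tool_pos"];T=T@c["tool_from_camera"]
    else: T=c["T"]
    return c["K"],c["dist_coeffs"],np.linalg.inv(T)
def proj(C,P):
    K,d,W=C;r,_=cv2.Rodrigues(W[:3,:3])
    return cv2.projectPoints(np.array(P,float),r,W[:3,3],K,d)[0][:,0]
def ray(C,uv,z):
    K,d,W=C;p=cv2.undistortPoints(np.array([[uv]],float),K,d)[0,0];T=np.linalg.inv(W)
    v=T[:3,:3]@[p[0],p[1],1];return T[:3,3]+v*(z-T[2,3])/v[2]
def pts(P,x,y,a,z):
    P=np.array(P);c,s=np.cos(a),np.sin(a)
    return np.c_[x+c*P[:,0]-s*P[:,1],y+s*P[:,0]+c*P[:,1],z+P[:,2]]
def sil(C,n,q,z):
    m=np.zeros((384*2,512*2),np.uint8)
    for P in M[n]:
        uv=proj(C,pts(P,*q,z));h=cv2.convexHull(np.float32(uv))
        cv2.fillConvexPoly(m,np.round((h*2+.5)*16).astype(np.int32),1,shift=4)
    if n=="grid":
        for s in(-1,1):
            top=[(a,s*(5+b),c) for c in(0,16) for a,b in((-39,0),(39,0),(39,34),(-39,34))]
            hs=[]
            for k in(top[:4],top[4:]):
                t=np.zeros_like(m);cv2.fillConvexPoly(t,np.round((proj(C,pts(k,*q,z))*2+.5)*16).astype(np.int32),1,shift=4);hs.append(t)
            m[(hs[0]&hs[1])>0]=0
    return m>0
def fit(C,n,mask,z=0,yaws=None,q0=None):
    big=cv2.resize(mask.astype(np.uint8),(1024,768),interpolation=cv2.INTER_LINEAR)>0
    if n=="grid":pass
    v,u=np.nonzero(mask);zc=np.mean([p[2] for p in M[n][0]])+z
    c=ray(C,(u.mean(),v.mean()),zc)[:2] if q0 is None else q0[:2]
    def cost(q):
        s=sil(C,n,q,z);return 1-(s&big).sum()/max(1,(s|big).sum())
    best=None
    for a in (np.arange(0,np.pi,np.pi/6) if yaws is None else yaws):
        r=minimize(cost,[c[0],c[1],a],method="Nelder-Mead",options=dict(initial_simplex=[[c[0],c[1],a],[c[0]+12,c[1],a],[c[0],c[1]+12,a],[c[0],c[1],a+.25]],xatol=.05,fatol=1e-4,maxiter=150))
        if best is None or r.fun<best.fun:best=r
    return best.x,1-best.fun
def look(n,camn,**k):
    """snapshot & fit all instances"""
    o=robot.observe();robot.snapshot(camn);C=cam(camn,o);out=[]
    for d in robot.masks_of(n,camn):
        if d["region"].sum()<60: continue
        q,i=fit(C,n,d["region"],**k);out.append((np.round(q,2),round(i,3),round(d["conf"],2)))
    return out
def down(a):  # tool down, tool y at world angle a
    y=np.array([np.cos(a),np.sin(a),0]);z=np.array([0,0,-1.]);return np.c_[np.cross(y,z),y,z]
E
cat > a.py <<'E'
from h import *
for n in("shaker","mat","grid","cover","cup0","tin","spool"):
    k={}
    if n=="cup0":k=dict(z=3,yaws=[np.pi-.3,np.pi,np.pi+.3])
    if n in("tin","spool"):k=dict(yaws=[0])
    print(n,look(n,"top",**k))
E
time python3 a.py
```

```text
shaker [(array([ 2.2719e+02, -2.6553e+02,  1.0000e-02]), np.float64(0.486), 0.91), (array([ 525.82, -170.66,    1.28]), np.float64(0.956), 0.59)]
mat [(array([ 5.3885e+02,  2.1130e+02, -1.2000e-01]), np.float64(0.7), 0.96), (array([ 5.8158e+02, -2.5180e+01, -3.2000e-01]), np.float64(0.066), 0.16)]
grid [(array([485.81,  12.28,   3.03]), np.float64(0.701), 0.81), (array([ 5.3967e+02, -1.7673e+02,  1.0000e-02]), np.float64(0.216), 0.38)]
cover [(array([640.34,  -3.1 ,   1.75]), np.float64(0.958), 0.83), (array([8.4408e+02, 3.9010e+01, 5.9000e-01]), np.float64(0.936), 0.79), (array([ 7.3039e+02, -1.6488e+02,  7.2000e-01]), np.float64(0.944), 0.61)]
cup0 [(array([435.62, 230.9 ,   2.88]), np.float64(0.933), 0.9), (array([543.61, 209.24,   3.11]), np.float64(0.879), 0.79), (array([ 454.74, -371.33,    3.91]), np.float64(0.618), 0.7), (array([641.78, 201.26,   2.87]), np.float64(0.891), 0.68)]
tin [(array([4.8358e+02, 3.9979e+02, 1.4000e-01]), np.float64(0.952), 0.8), (array([6.5223e+02, 2.0116e+02, 1.6000e-01]), np.float64(0.796), 0.49)]
spool [(array([ 4.5459e+02, -3.7513e+02,  1.7000e-01]), np.float64(0.923), 0.71)]
real	0m37.681s
user	0m19.176s
sys	0m3.387s
```

```bash
cat > pour.py <<'E'
from h import *
S=np.array([525.8,-170.7])
def cupR(psi,th):   # cup frame: yaw psi, tipped th about its y (th<0 lip down)
    return Rn.from_euler("z",psi).as_matrix()@Rn.from_euler("y",th).as_matrix()
def toolR(R,f): # f=+1: tool y=-cup y, tool x=+cup x
    return np.c_[f*R[:,0],-f*R[:,1],-R[:,2]]
def grasp_for_lip(L,R,gz=35): # grasp point so that the lip is at L
    return L+R@np.array([48,0,gz-40.])
E
python3 - <<'E'
from pour import *
for f in(1,-1):
  for k in range(24):
    psi=k*np.pi/12; d=np.array([np.cos(psi),np.sin(psi),0]); r=[]
    for th in(0,-30,-60,-95):
        R=cupR(psi,np.radians(th)); L=np.array([*S,100])+20*d
        q=robot.inverse_kinematics(grasp_for_lip(L,R),toolR(R,f)); r.append(None if q is None else np.round(q,2).tolist())
    if r[-1] is not None: print(f,k*15,*r,sep="\n   ")
E
```

```text
1
   15
   [-0.34, 0.66, 0.69, 1.87, -0.56, 0.82, -0.66]
   [0.11, 0.42, 0.22, 2.16, -1.31, 0.37, 0.18]
   [1.43, 0.93, -1.19, 2.32, 3.14, 0.36, 2.61]
   [0.58, 1.0, 0.02, 2.38, 4.03, 1.83, 1.75]
1
   30
   [-0.36, 0.64, 0.67, 1.89, -0.54, 0.8, -0.44]
   [0.01, 0.46, 0.38, 2.13, -1.27, 0.58, 0.39]
   [-0.22, 0.97, 1.05, 2.31, 4.25, 1.68, 1.03]
   [1.7, 1.54, -1.19, 2.18, -1.33, 0.41, 1.54]
1
   45
   [-0.37, 0.61, 0.64, 1.93, -0.52, 0.77, -0.22]
   [-0.25, 0.6, 0.79, 2.1, -1.33, 0.93, 0.66]
   [1.06, 0.69, -0.58, 2.11, -1.31, 0.7, 1.0]
   [1.31, 1.12, -0.69, 2.04, -1.32, 1.08, 1.35]
1
   60
   [-0.38, 0.58, 0.62, 1.96, -0.49, 0.75, 0.01]
   [-0.14, 0.59, 0.66, 2.04, -1.15, 0.98, 0.77]
   [0.42, 0.68, 0.23, 2.02, -1.33, 1.26, 1.11]
   [1.05, 1.04, -0.43, 1.89, -1.2, 1.39, 1.22]
1
   75
   [-0.39, 0.56, 0.61, 2.01, -0.48, 0.72, 0.26]
   [-0.13, 0.62, 0.66, 1.99, -1.04, 1.09, 0.91]
   [0.12, 0.84, 0.65, 1.91, -1.29, 1.63, 1.23]
   [0.67, 1.04, 0.02, 1.75, -1.21, 1.81, 1.24]
1
   90
   [-0.4, 0.53, 0.62, 2.05, -0.47, 0.7, 0.52]
   [-0.13, 0.65, 0.65, 1.93, -0.93, 1.19, 1.07]
   [0.13, 0.
[... 4140 characters left out ...]
11]
   [-0.73, 0.79, 0.69, 2.1, 0.84, 0.79, -0.88]
   [-0.93, 1.26, 0.78, 2.02, 0.85, 1.07, -1.13]
-1
   285
   [-0.34, 0.74, 0.93, 1.92, -0.78, 0.88, 1.26]
   [-0.46, 0.54, 0.65, 2.12, 0.44, 0.43, -0.04]
   [-0.81, 0.78, 0.76, 2.23, 1.2, 0.59, -1.08]
   [-0.94, 1.21, 0.69, 2.18, 1.21, 1.01, -1.47]
-1
   300
   [-0.26, 0.69, 0.78, 1.89, -0.64, 0.84, 1.37]
   [-0.37, 0.48, 0.55, 2.16, 0.63, 0.31, 0.03]
   [-0.86, 0.79, 0.85, 2.36, 1.84, 0.45, -1.55]
   [-1.02, 1.32, 0.75, 2.34, 1.56, 0.89, -1.88]
-1
   315
   [-0.21, 0.65, 0.66, 1.86, -0.54, 0.81, 1.52]
   [-0.26, 0.44, 0.44, 2.19, 0.8, 0.19, 0.12]
   [0.38, 0.59, -0.59, 2.38, 2.08, 1.17, -1.14]
   [-0.31, 1.02, 0.02, 2.43, 2.02, 1.78, -1.86]
```

```bash
cat > b.py <<'E'
from h import *
def snap(fn,nm="wrist"):
    o=robot.observe();im=robot.snapshot(nm);cv2.imwrite("pics/"+fn,im[:,:,::-1]);return cam(nm,o)
def cands(C,n,camn="wrist",**k):
    return [(np.round(q,2),round(float(i),3),round(d["conf"],2)) for d in robot.masks_of(n,camn) if d["region"].sum()>60 for q,i in [fit(C,n,d["region"],**k)]]
E
python3 - <<'E'
from b import *
robot.reach([540,208,300],down(np.pi/2))
C=snap("w1.png")
print(cands(C,"cup0",z=3,yaws=[np.pi-.3,np.pi,np.pi+.3]))
print([np.round(ray(C,d["uv"],43),1) for d in robot.mark_of("cup0_lip","wrist")])
print([np.round(ray(C,d["uv"],3),1) for d in robot.mark_of("cup0","wrist")])
print(cands(C,"mat"))
robot.reach([530,-70,300],down(np.pi/2))
C=snap("w2.png")
print("sh",cands(C,"shaker"));print("gr",cands(C,"grid"));print("co",cands(C,"cover"))
print(robot.observe()["time"])
E
python3 - <<'E'
import cv2,numpy as np
a=cv2.imread("pics/w1.png");b=cv2.imread("pics/w2.png")
cv2.imwrite("pics/w12.png",cv2.resize(np.hstack([a,b]),(800,300)))
E
```

```text
[(array([543.8 , 207.72,   3.11]), 0.883, 0.8), (array([641.67, 199.22,   2.9 ]), 0.927, 0.64)]
[array([591.6, 201.9,  43. ])]
[array([438.2, 226.4,   3. ]), array([542.9, 207. ,   3. ]), array([646.4, 197.8,   3. ])]
[(array([ 5.3994e+02,  2.0974e+02, -1.2000e-01]), 0.698, 0.85)]
sh [(array([ 283.73, -240.18,    1.1 ]), 0.973, 0.85)]
gr [(array([486.7 ,  11.97,   3.04]), 0.881, 0.83), (array([4.3546e+02, 2.7406e+02, 3.7000e-01]), 0.497, 0.71)]
co [(array([640.29,  -3.66,   1.75]), 0.969, 0.85), (array([845.14,  36.41,   2.2 ]), 0.792, 0.76)]
5.1333
```

View pics/w12.png

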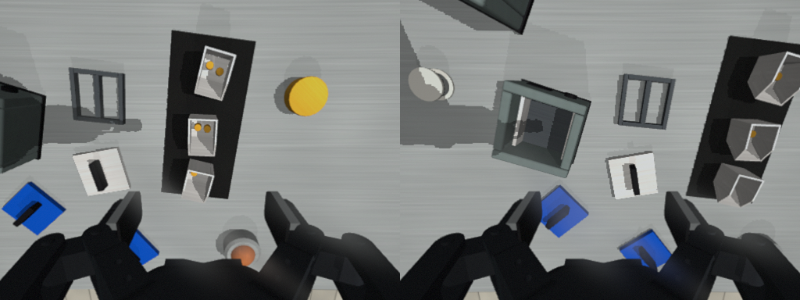

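```bash
cat > dopour.py <<'E'
from b import *
from pour import *
import sys
PSI=1.28+np.pi
CUPP=np.array([(x,y,z) for x,z in((25,0),(25,60),(-15,60),(-48,40),(-20,0)) for y in(-25,25)],float)
def pose(th,zmin,psi=PSI,off=20):
    R=cupR(psi,np.radians(th));d=np.array([np.cos(psi),np.sin(psi),0])
    rel=(CUPP-[-48,0,40])@R.T
    L=np.array([*S,zmin-rel[:,2].min()])+off*d
    return grasp_for_lip(L,R),toolR(R,1)
def run(cx,cy,psi):
    T=down(psi-np.pi/2)
    robot.set_gripper(85)
    robot.reach([cx,cy,150],T); robot.line_to([cx,cy,39],rate=120)
    robot.set_gripper(30); o=robot.observe();print("grip",o["width"],o["grasp_force"],o["force"])
    robot.line_to([cx,cy,220],rate=150)
    robot.reach(*pose(-30,150)); print("hover",np.round(robot.observe()["joint_positions"],2))
    robot.line_to(*pose(-30,102),rate=60)
    for th in(-45,-58,-70,-80,-88,-96):
        robot.line_to(*pose(th,100),rate=25)
    robot.pause(.5)
    robot.line_to(*pose(-103,100),rate=25); robot.pause(.5)
    o=robot.observe();print("tipped",np.round(o["joint_positions"],2),o["width"],o["force"],o["time"])
    for th in(-80,-58,-30):
        robot.line_to(*pose(th,102),rate=50)
    robot.line_to(*pose(-30,160),rate=100)
    robot.reach([cx,cy,200],T)
    robot.line_to([cx,cy,70],rate=150)
    print("touch",robot.line_to([cx,cy,36],rate=25,until_force=3),robot.observe()["tool_pos"])
    robot.set_gripper(85); robot.line_to([cx,cy,180],rate=150)
    print("t",robot.observe()["time"])
E
python3 - <<'E'
from dopour import *
robot.reach([435.6,230,150],down(2.88-np.pi/2))
q=robot.inverse_kinematics(*pose(-30,150));print(q)
for th in(-45,-70,-96,-103):print(robot.inverse_kinematics(*pose(th,100)))
E
```

```text
[-0.06658289  0.40760967  0.13453696  1.93873306  0.54893777  1.0021405
  2.56295466]
[-0.18468561  0.57963228  0.13737387  1.95622558  0.76131602  1.07496675
  2.25773541]
[-0.29374083  0.79079296  0.1041101   1.89146894  0.93012938  1.41558203
  2.01116292]
[-0.34945223  1.03973661  0.10627921  1.79612475  1.01727129  1.76592285
  1.88255714]
[-0.34969808  1.10767817  0.10654854  1.76814571  1.03895534  1.86079601
  1.8574312 ]
```

```bash
python3 - <<'E'
from dopour import *
run(435.6,230,2.88)
robot.reach([500,60,320],down(np.pi/2))
robot.snapshot("top"); im=robot.snapshot("top");cv2.imwrite("pics/t1.png",cv2.resize(im[130:280,120:370,::-1],(800,480),interpolation=cv2.INTER_CUBIC))
E
```

```text
grip 49.22064332476165 62.49457240104675 [-1.44746873  0.24173199  6.60301637]
hover [-0.14  0.41  0.23  1.94  0.51  0.98  2.6 ]
tipped [-0.62  1.2   0.48  1.79  0.85  1.59  2.01] 49.294657388978266 [ 0.8493499   0.39475768 -1.08861213] 16.5917
touch True [435.49406588 229.93496244  39.70627958]
t 24.4167
```

```bash
ls pics
```

```text
scene0.png
scene0b.png
t1.png
top0.png
top0b.png
w1.png
w12.png
w2.png
```

View pics/t1.png

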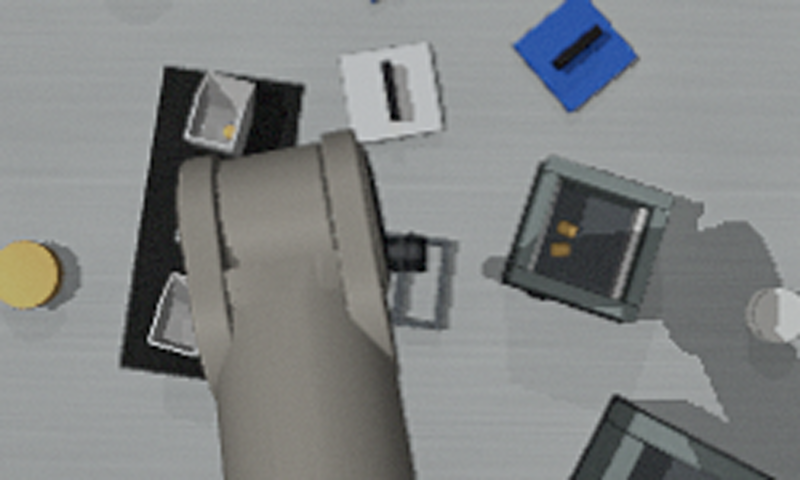

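```bash
python3 - <<'E'
from dopour import *
run(543.7,208,3.11)
run(641.7,199.7,2.89)
robot.reach([545,-70,330],down(np.pi/2))
C=snap("w3.png");print("sh",cands(C,"shaker"));
g=cands(C,"grid");print("gr",g);print("co",cands(C,"cover"))
print("cups",cands(C,"cup0",z=3,yaws=[np.pi-.3,np.pi]))
im=robot.snapshot("scene");a=im[130:240,140:400,::-1]
w=cv2.imread("pics/w3.png")[60:290]
cv2.imwrite("pics/t3.png",np.vstack([cv2.resize(a,(700,296),interpolation=cv2.INTER_CUBIC),cv2.resize(w,(700,300))]))
E
```

```text
grip 49.13237133660956 62.637859582901 [-0.73714154  0.09466158  6.16674003]
hover [-0.11  0.41  0.19  1.94  0.53  0.99  2.58]
tipped [-0.6   1.18  0.44  1.79  0.88  1.62  1.99] 49.90714368813669 [-0.13145022  0.78090893 -0.64275561] 36.1667
touch True [543.53076093 207.92319238  39.73308434]
t 43.9
grip 49.32450005160847 62.67822504043579 [-1.00098142 -0.26341736  5.07792312]
hover [-0.07  0.41  0.14  1.94  0.55  1.    2.56]
tipped [-0.57  1.17  0.4   1.78  0.9   1.65  1.97] 49.85151723377262 [ 0.31598621  0.08087221 -0.45389804] 54.2333
touch True [641.54629245 199.65602929  39.84102547]
t 62.0
sh [(array([ 5.2761e+02, -1.7267e+02, -3.1000e-01]), 0.934, 0.72), (array([ 284.27, -240.35,    1.1 ]), 0.962, 0.66)]
gr [(array([ 4.8648e+02,  1.1770e+01, -1.0000e-01]), 0.815, 0.67)]
co [(array([8.4474e+02, 3.6770e+01, 6.2000e-01]), 0.956, 0.94), (array([ 7.2989e+02, -1.6631e+02,  7.1000e-01]), 0.904, 0.77), (array([6.8014e+02, 2.5890e+01, 1.8000e-01]), 0.967, 0.56)]
cups [(array([543.65, 208.61,   3.11]), 0.97, 0.78), (array([436.5 , 230.52,   2.9 ]), 0.964, 0.63), (array([641.58, 200.78,   2.92]), 0.955, 0.59)]
```

View pics/t3.png

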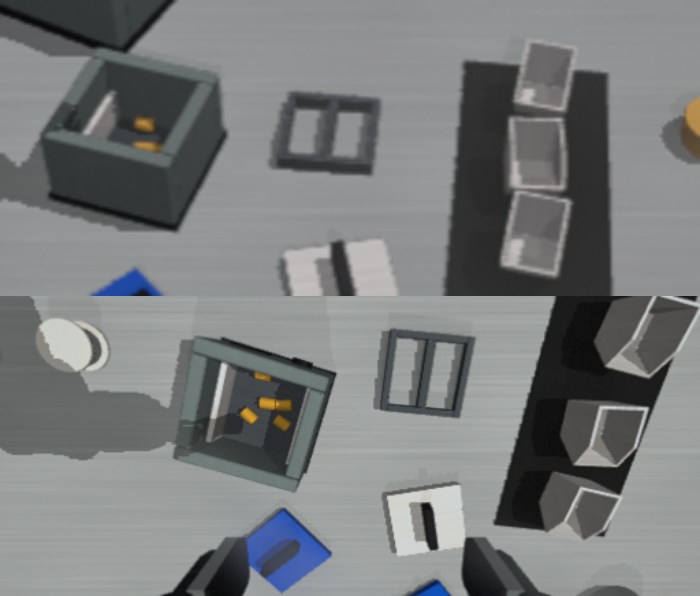

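```bash
cat > near.py <<'E'
from b import *
def near(n,x,y,ang,top,offs=((0,0),(12,8)),save=None,**k):
    r=[]
    for dx,dy in offs:
        robot.reach([x+dx,y+dy,top+135],down(ang))
        C=snap(save or "tmp.png")
        for q,i,c in cands(C,n,**k):
            print(n,q,i,c)
            if np.hypot(q[0]-x,q[1]-y)<40: r.append(q)
    return np.mean(r,0)
E
python3 - <<'E'
from near import *
s=near("shaker",526.5,-171.5,1.28,88,save="sh.png",yaws=[-.29])
print("shaker",s)
print("half",near("shaker",526.5,-171.5,1.28-np.pi,88,offs=((0,0),),yaws=[-.29]))
g=near("grid",486.5,12,1.47,16,save="gr.png",yaws=[-.1]);print("grid",g)
print(robot.observe()["time"])
np.save("s.npy",s);np.save("g.npy",g)
a=cv2.imread("pics/sh.png");b=cv2.imread("pics/gr.png")
cv2.imwrite("pics/shgr.png",cv2.resize(np.hstack([a,b]),(800,300)))
E
```

```text
shaker [ 5.2711e+02 -1.7385e+02 -3.0000e-01] 0.935 0.93
shaker [ 284.35 -241.78   -0.43] 0.924 0.67
shaker [ 5.2690e+02 -1.7412e+02 -3.0000e-01] 0.931 0.64
shaker [ 283.34 -241.52   -0.45] 0.929 0.6
shaker [ 5.27005e+02 -1.73985e+02 -3.00000e-01]
shaker [ 5.2988e+02 -1.7516e+02 -3.1000e-01] 0.933 0.67
half [ 5.2988e+02 -1.7516e+02 -3.1000e-01]
grid [ 4.8649e+02  1.2160e+01 -1.0000e-01] 0.894 0.8
grid [ 4.866e+02  1.210e+01 -1.000e-01] 0.937 0.69
grid [ 4.86545e+02  1.21300e+01 -1.00000e-01]
69.125
```

View pics/shgr.png

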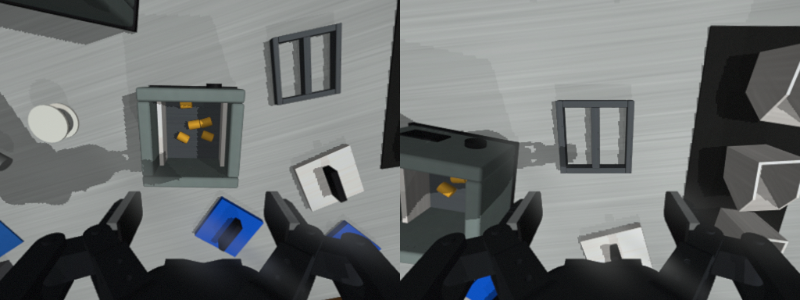

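```bash
cat > rect.py <<'E'
from b import *
def rectify(im,C,x,y,a,z,half=90,s=4):
    """metric patch (s px/mm) on plane z, axes along yaw a; u=+x, v=+y"""
    g=np.arange(-half,half,1/s);X,Y=np.meshgrid(g,g)
    P=pts(np.c_[X.ravel(),Y.ravel(),0*X.ravel()],x,y,a,z)
    uv=proj(C,P).astype(np.float32).reshape(*X.shape,2)
    return cv2.remap(im,uv[...,0],uv[...,1],cv2.INTER_CUBIC)
E
python3 - <<'E'
from rect import *
out=[]
for ang in(1.27,1.27-np.pi):
    robot.reach([527,-173,223],down(ang)); o=robot.observe();im=robot.snapshot("wrist");C=cam("wrist",o)
    r=rectify(im,C,527,-173,-.30,88)
    np.save(f"r{len(out)}.npy",r)
    r=r[:,:,::-1].copy()
    for h in(49,65):
        cv2.rectangle(r,tuple(int((90-h)*4) for _ in'ab'),tuple(int((90+h)*4) for _ in'ab'),(0,0,255),1)
    out.append(cv2.resize(r,(400,400),interpolation=cv2.INTER_AREA))
cv2.imwrite("pics/rect.png",np.hstack(out))
E
```

```text
(no output)
```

View pics/rect.png

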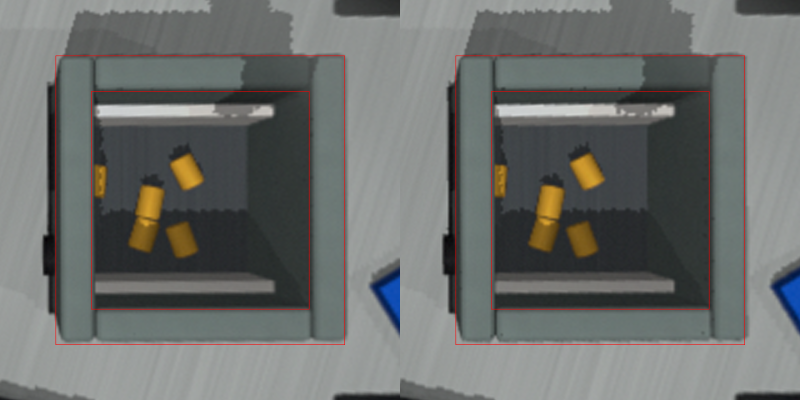

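```bash
python3 - <<'E'
from h import *
print(robot.observe()["eef_rot"].round(2).tolist(),robot.observe()["joint_positions"].round(2))
for k in(0,1):
    g=cv2.GaussianBlur(np.load(f"r{k}.npy"),(0,0),2).astype(float).mean(2)
    for nm,gg in(("x",g),("y",g.T)):
        for band in((45,75),(75,105),(105,135)):
            p=gg[band[0]*4:band[1]*4].mean(0);d=np.gradient(p)
            r=[]
            for e in(25,41,139,155):
                w=slice(e*4-28,e*4+28);seg=np.abs(d[w]);j=seg.argmax();r.append((round((w.start+j)/4-90,2),round(d[w][j],1)))
            print(k,nm,band,r)
E
```

```text
[[-0.96, 0.29, -0.0], [0.29, 0.96, 0.0], [0.0, 0.0, -1.0]] [ 0.61  0.35 -0.51  1.85  0.2   0.99  1.29]
0 x (45, 75) [(np.float64(-68.75), np.float64(-18.6)), (np.float64(-48.25), np.float64(-6.5)), (np.float64(50.75), np.float64(5.3)), (np.float64(66.0), np.float64(5.3))]
0 x (75, 105) [(np.float64(-68.75), np.float64(-16.9)), (np.float64(-48.5), np.float64(-6.3)), (np.float64(50.75), np.float64(5.5)), (np.float64(66.25), np.float64(7.0))]
0 x (105, 135) [(np.float64(-70.75), np.float64(-11.2)), (np.float64(-48.5), np.float64(-5.9)), (np.float64(50.75), np.float64(5.5)), (np.float64(66.25), np.float64(7.5))]
0 y (45, 75) [(np.float64(-64.0), np.float64(4.0)), (np.float64(-43.0), np.float64(20.3)), (np.float64(42.0), np.float64(-10.5)), (np.float64(63.75), np.float64(6.7))]
0 y (75, 105) [(np.float64(-64.0), np.float64(3.6)), (np.float64(-43.0), np.float64(16.5)), (np.float64(42.0), np.float64(-9.4)), (np.float64(63.75), np.float64(7.0))]
0 y (105, 135) [(np.float64(-65.75), np.float64(-4.5)), (np.float64(-43.0), np.float64(7.9)), (np.float64(48.25), np.float64(5.4)), (np.float64(63.5
[... 338 characters left out ...]
6.0), np.float64(7.3))]
1 x (105, 135) [(np.float64(-70.75), np.float64(-10.4)), (np.float64(-47.75), np.float64(-5.7)), (np.float64(51.0), np.float64(5.5)), (np.float64(66.0), np.float64(5.9))]
1 y (45, 75) [(np.float64(-64.0), np.float64(3.9)), (np.float64(-43.0), np.float64(19.6)), (np.float64(42.0), np.float64(-10.0)), (np.float64(63.75), np.float64(7.0))]
1 y (75, 105) [(np.float64(-64.0), np.float64(3.6)), (np.float64(-43.25), np.float64(16.7)), (np.float64(42.0), np.float64(-8.8)), (np.float64(63.75), np.float64(6.9))]
1 y (105, 135) [(np.float64(-66.0), np.float64(-4.6)), (np.float64(-43.25), np.float64(7.6)), (np.float64(48.25), np.float64(5.4)), (np.float64(63.5), np.float64(7.0))]
```

```bash
python3 - <<'E'
from rect import *
robot.reach([486.5,12.1,151],down(1.471)); o=robot.observe();im=robot.snapshot("wrist");C=cam("wrist",o)
gx,gy,ga=486.5,12.1,-.10
r=rectify(im,C,gx,gy,ga,16,half=60)
g=cv2.GaussianBlur(r,(0,0),1.5).astype(float).mean(2)
for nm,gg,bands in(("x",g,((22,50),(70,98))),("y",g.T,((25,55),(65,95)))):
    for b in bands:
        d=np.gradient(gg[b[0]*4:b[1]*4].mean(0));res=[]
        for e in((13,21,99,107) if nm=="x" else (13,21,55,65,99,107)):
            w=slice(e*4-14,e*4+14);j=np.abs(d[w]).argmax();res.append(((w.start+j)/4-60,round(d[w][j],1)))
        print(nm,b,res)
r=r[:,:,::-1].copy()
cv2.rectangle(r,(52,52),(428,428),(0,0,255),1)
cv2.imwrite("pics/grect.png",r)
E
```

```text
x (22, 50) [(np.float64(-48.5), np.float64(-18.6)), (np.float64(-39.25), np.float64(14.7)), (np.float64(39.0), np.float64(5.9)), (np.float64(46.75), np.float64(15.7))]
x (70, 98) [(np.float64(-48.75), np.float64(-17.5)), (np.float64(-39.0), np.float64(13.0)), (np.float64(39.0), np.float64(6.9)), (np.float64(46.75), np.float64(15.2))]
y (25, 55) [(np.float64(-47.25), np.float64(-5.7)), (np.float64(-37.0), np.float64(19.2)), (np.float64(-5.5), np.float64(-5.5)), (np.float64(5.25), np.float64(14.0)), (np.float64(37.0), np.float64(-10.3)), (np.float64(47.25), np.float64(12.3))]
y (65, 95) [(np.float64(-47.0), np.float64(-7.5)), (np.float64(-37.0), np.float64(15.8)), (np.float64(-5.75), np.float64(-3.8)), (np.float64(5.25), np.float64(11.0)), (np.float64(37.25), np.float64(-9.3)), (np.float64(47.0), np.float64(12.6))]
```

View pics/grect.png

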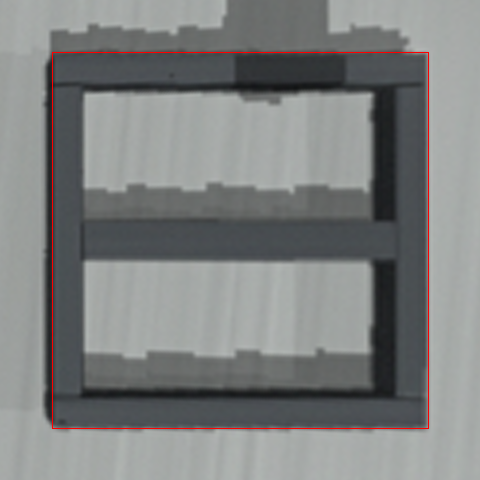

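```bash
cat > place.py <<'E'
from b import *
SX,SY,SA=527.9,-173.8,-.30
def pick(x,y,a,h):
    robot.set_gripper(44)
    robot.reach([x,y,h+90],down(a+np.pi/2)); robot.line_to([x,y,h+20],rate=120)
    print("touch",robot.line_to([x,y,h],rate=30,until_force=6))
    robot.set_gripper(4); o=robot.observe();print("grip",o["width"],o["grasp_force"],o["tool_pos"])
    robot.line_to([x,y,h+130],rate=100)
def insert(h,zfinal,x=SX,y=SY):
    """h: tcp above part origin; zfinal: part origin at rest"""
    R=down(SA+np.pi/2)
    robot.reach([x,y,h+130],R); robot.line_to([x,y,h+93],rate=60)
    t=robot.line_to([x,y,zfinal+h+5],rate=25,until_force=6)
    o=robot.observe();print("stop",t,"part z",o["tool_pos"][2]-h,o["force"],o["moment"],o["time"]);return t
E
python3 - <<'E'
from place import *
pick(486.4,12.1,-.10,21.5)
if robot.observe()["width"]>7: insert(21.5,46)
E
```

```text
touch False
grip 8.114840174231043 60.870723724365234 [486.58650692  12.11877816  21.85133762]
stop False part z 51.12984001022632 [ 1.37622268 -0.72314086 -2.0470514 ] [-0.00916646  0.00545635  0.04263405] 78.75
```

```bash
python3 - <<'E'
from place import *
o=robot.observe();print(o["tool_pos"],robot.line_to([SX,SY,65.5],rate=15,until_force=5),robot.observe()["tool_pos"][2]-21.5)
robot.set_gripper(36);robot.pause(.2);robot.line_to([SX,SY,223],rate=120)
from rect import *
o=robot.observe();im=robot.snapshot("wrist");C=cam("wrist",o)
r1=rectify(im,C,SX,SY,SA,62,half=60)
cx,cy,ca=640.3,-3.5,.18
robot.reach([cx,cy,150],down(ca+np.pi/2)); o=robot.observe();im=robot.snapshot("wrist");C=cam("wrist",o)
print(cands(C,"cover",yaws=[.18]));r2=rectify(im,C,cx,cy,ca,12,half=60);np.save("c.npy",r2)
out=[]
for r in(r1,r2):
    r=r[:,:,::-1].copy();cv2.rectangle(r,(52,52),(428,428),(0,0,255),1);out.append(cv2.resize(r,(400,400)))
cv2.imwrite("pics/cr.png",np.hstack(out));print(robot.observe()["time"])
E
```

```text
[ 527.99174969 -173.85095379   72.62984001] True 46.351768098094354
[(array([8.3381e+02, 2.7000e+01, 2.3000e-01]), 0.271, 0.94), (array([ 7.3066e+02, -1.6770e+02,  7.2000e-01]), 0.967, 0.91), (array([6.8095e+02, 2.5840e+01, 1.8000e-01]), 0.862, 0.64), (array([5.4328e+02, 2.3878e+02, 5.0000e-01]), 0.796, 0.54)]
82.1917
```

View pics/cr.png

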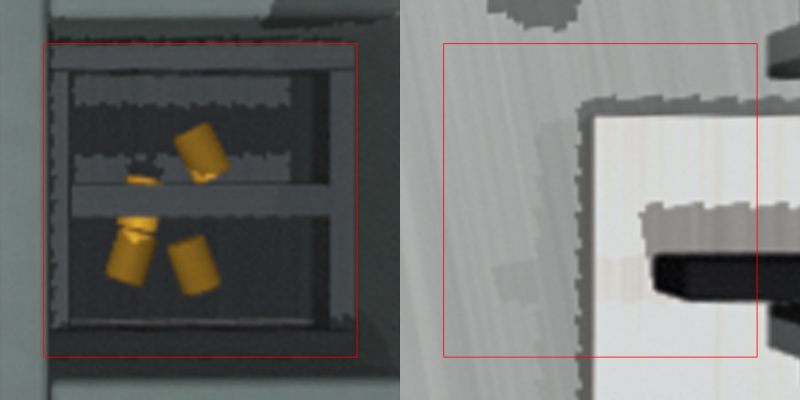

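```bash
python3 - <<'E'
from rect import *
cx,cy,ca=680.5,25.9,.18
robot.reach([cx,cy,150],down(ca+np.pi/2)); o=robot.observe();im=robot.snapshot("wrist");C=cam("wrist",o)
print(cands(C,"cover",yaws=[.18]));r=rectify(im,C,cx,cy,ca,12,half=60)
g=cv2.GaussianBlur(r,(0,0),1.5).astype(float).mean(2)
for nm,gg in(("x",g),("y",g.T)):
    for b in((18,45),(75,102)):
        d=np.gradient(gg[b[0]*4:b[1]*4].mean(0));res=[]
        for e in(13,107):
            w=slice(e*4-24,e*4+24);j=np.abs(d[w]).argmax();res.append(((w.start+j)/4-60,round(d[w][j],1)))
        print(nm,b,res)
r=r[:,:,::-1].copy();cv2.rectangle(r,(52,52),(428,428),(0,0,255),1);cv2.imwrite("pics/c2.png",r)
E
```

```text
[(array([ 7.3078e+02, -1.6753e+02,  7.1000e-01]), 0.973, 0.93), (array([6.8049e+02, 2.5790e+01, 1.8000e-01]), 0.987, 0.92), (array([8.3292e+02, 4.4460e+01, 3.6000e-01]), 0.597, 0.8)]
x (18, 45) [(np.float64(-47.0), np.float64(18.0)), (np.float64(46.75), np.float64(-7.5))]
x (75, 102) [(np.float64(-47.0), np.float64(17.2)), (np.float64(46.75), np.float64(-7.1))]
y (18, 45) [(np.float64(-47.0), np.float64(17.2)), (np.float64(46.5), np.float64(-9.1))]
y (75, 102) [(np.float64(-47.0), np.float64(15.8)), (np.float64(46.5), np.float64(-8.3))]
```

View pics/c2.png

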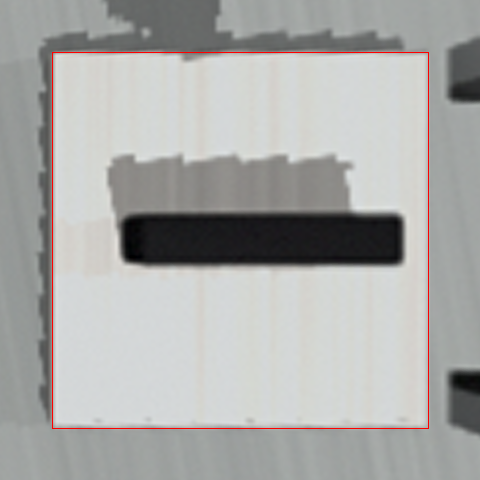

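The white cover fits its red outline within about 0.3 mm at (680.4, 25.7), with the handle along its x, so I can pick it and insert it.

```bash
python3 - <<'E'
from place import *
pick(680.4,25.7,.18,33.5)
if robot.observe()["width"]>8 and not insert(33.5,62):
    print(robot.line_to([SX,SY,93.5],rate=15,until_force=5),robot.observe()["tool_pos"]-[0,0,33.5])
E
```

```text
touch False
grip 10.581081947434345 61.77413463592529 [680.63997286  25.7883923   33.89182101]
stop False part z 67.16732471387904 [ 0.36464142 -0.3671411  -3.01874208] [-0.00692236 -0.02135275 -0.02808787] 89.4417
True [ 528.06717948 -173.88452623   62.32971997]
```

```bash
python3 - <<'E'
from place import *
from rect import *
robot.set_gripper(36);robot.pause(.2);robot.line_to([SX,SY,223],rate=120)
o=robot.observe();im=robot.snapshot("wrist");C=cam("wrist",o)
r=rectify(im,C,SX,SY,SA,74,half=75)[:,:,::-1].copy();cv2.rectangle(r,(112,112),(488,488),(0,0,255),1)
robot.reach([450,0,350],down(np.pi/2))
s=robot.snapshot("scene")[100:340,100:440,::-1]
cv2.imwrite("pics/end.png",np.hstack([cv2.resize(r,(350,350)),cv2.resize(s,(450,350))]));print(robot.observe()["time"])
E
```

```text
92.625
```

View pics/end.png

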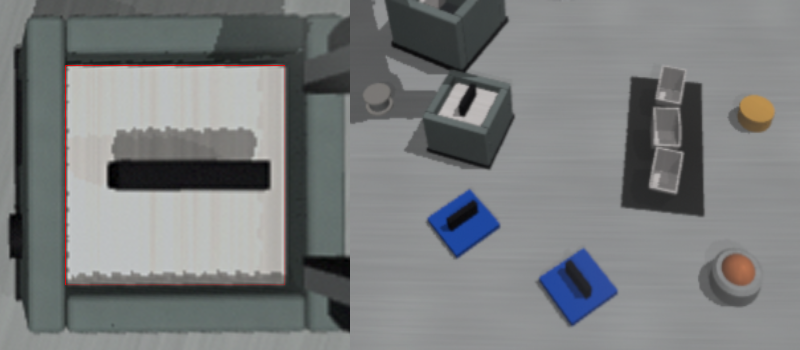

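The cover sits square in the pocket on its outline, the three empty cups stand on the mat, and the tin and spool are in place.

```bash
python3 -c "
from plant import robot
print(robot.sign_off())"
```

```text
the job is handed in; nothing more can be done
None
```

I handed the job in at about 93 s of the 210 s allowed: all five bushings are in the shaker's well, the grid and then the cover sit square in the pocket, the three empty cups stand upright on the mat, and the tin and spool were left alone; sign-off gave no verdict, so this rests on my last pictures.

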